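# Fetch the gel comb from the rotary rack

### The arm

A 7-joint arm with a two-finger parallel gripper is mounted at the origin on the work surface. World frame = base frame: x ahead of the robot, y to its left, z up, the work surface at z = 0. Lengths are in m, angles in degrees, forces in N, time in s.
With the tool pointing down it reaches from about 0.425 to 0.875 m from the base axis. Payload 9.9 kg.
Tool frame: the origin (TCP) lies on the centre line of the jaws, within the pads' length; the fingertips stand 22 mm ahead of it and the grasp point (between the pads) lies 3 mm ahead of it (ctrl.tip_extent is the distance from the TCP to the fingertips, in m); z points along the fingers, y is the direction in which the jaws open and shut (so a half turn about z gives the same grasp; the last joint's range is limited). The gripper opens to 85 mm and grips with 20 to 120 N. Pads are 22 mm wide; open, the fingers measure 114 mm over their backs; the gripper's body (76 mm by 85 mm) begins 54 mm behind the grasp point. The pads swing forward as they close: fully open they stand 13 mm farther back than shut.
Start: joints at [-70.004, 32.985, 1.427, 82.34, -0.859, 64.687, -3.237], TCP at [0.283, 0.613, 0.253] pointing down, gripper open.
Joint ranges: [-157.87, 157.87], [-19.46, 123.44], [-87.15, 90], [11.01, 140.99], [-62.26, 242.26], [9.8, 113.94], [-161.44, 161.44]. Speed limits (degrees/s): [127.2, 127.2, 172.46, 172.46, 180, 180, 180].

### API

Orientations are given as [roll, pitch, yaw] about the fixed x, y, z axes, in that order (R = Rz(yaw) Ry(pitch) Rx(roll)).
In Python, from cell import ctrl gives the robot as it stands.
- The arm moves only by the tool apply_moves, never from a script. Its argument "motion" is a list of rows, each a list of 6 numbers: the shift along the tool's x, y, z in cm, then the turn, a rotation vector about the tool's x, y, z in rad. In form: [[tx, ty, tz, rx, ry, rz], ...]. A call has 1 to 20 rows; each row is the pose to reach, as a shift and turn from the pose commanded when the call began, along the tool's axes at that moment; what a row does not reach only later rows make up. A row lasts 1/10 s, in which the tool goes at most 50 mm and 8.59 degrees, less where a joint would pass 70% of its speed; a pose out of reach is approached as far as the arm can. A call with a gripper value outside its range is refused whole. "hand" is the closure, from -1 (fully open) to 1 (shut), set as the call begins (left out, the last holds). The fingers move at their own pace and stop on an object; "force" is the grip in N (left out, the last holds). Time passes only in rows, so rows that repeat a pose let the fingers close. It gives the time, the measured TCP pose, the force and the opening at its end, in the units of the state.
- ctrl.observe(): the state, without advancing time (a new reading comes with each control period).
- ctrl.camera(name): name is "scene" or "side" or "wrist"; returns the picture (400x640x3 uint8, blue, green, red); there is no depth.
- ctrl.camera_model(name): a dict with "vertical_fov" (degrees; the focal length in pixels is half the picture's height over the tangent of half this angle, whatever the lens; pixels are square), "cx", "cy" (the principal point, pixels), "position" and "attitude" of the camera in the world. Camera axes: x right, y down, z forward; pixel columns grow to the right and rows downward; lengths in m; the calibration is good to about 2 mm. The wrist camera is an equidistant fisheye: a pixel r from the principal point sees the ray r / f radians off the axis. A picture is of the moment at which its call begins: read the wrist's pose just before it. camera_model takes no time and is no camera call; for the wrist camera it gives the pose at the moment of the call.
- ctrl.hand_in(): hands the job in, once; it reports no verdict.
The state is a dict: "clock": time; "joint_pos": joint angles; "joint_vel": joint speeds; "effort": joint torques, N m; "tcp_pos": TCP position; "ee_rot": TCP orientation; "ft_force": force on the tool from outside, world axes, zero at the start; "ft_torque": the same for the moment, N m; "width": finger opening in m.
Only numpy, scipy, OpenCV 4.12 (cv2) and the standard library are available. Lean on these libraries where they do the work, as an engineer would, in place of code of your own. Each camera call takes 0.05 s, during which the arm holds its last target. There are 200 camera calls.

### The job

Get the casting tray ready for a gel: gently turn the rotary rack by its rim posts until the long comb is in the middle of the gap in the clear cover and let it come to rest there, then lift that comb out and lower it gently, teeth down, across the tray until it hangs fully home in the pair of notches nearest the tray's end. Leave the short comb and everything else in the rack in place and upright, do not knock the cover, and do not disturb the things standing about on the bench.

Things in the scene. Friction and masses are not known exactly. Their poses are not given: they have to be found in the camera images.
- rack_stand: Fixed stand of a rotary parts rack: round foot (210 mm across), upright spindle and, bolted on it by a black nut (top 129 mm high), a flat round clear cover, radius 128 mm, 112 to 117 mm above the bench. A 104 degree sector of the cover is cut away: the gap, centred on the stand's own -x. Only what is in the gap can be lifted out. Origin: spindle axis at bench height; z up.
- turntable: Grey turntable, turning without end about the spindle, 1 N at the rim; it stays where it is left. Deck 30 mm high, radius 150 mm, rim up to 44 mm; five radial dividers (4 mm thick, up to 75 mm). Origin: spindle axis at bench height; z up. The long comb's bay is centred on its own -x, the short comb's 144 degrees from -x about z. The start angle varies; the long comb starts under the cover.
- first_post (a point): Axis, at the top, of one of five upright aluminium finger posts (black sleeve near the top) on the turntable's rim, outside the cover's edge, by which it is pushed round: 12 mm in diameter, 156 mm from the spindle, top 120 mm above the bench, free from 44 mm up. They stand at the dividers' outer ends, at 36, 108, 180, 252 and 324 degrees from the turntable's own -x about z; this one is at 36.
- comb_cradle (a point): Point on the turntable in the middle of the long comb's cradle, 86 mm from the spindle, 64 mm above the bench: the long comb's origin while it hangs there. The cradle is two slotted grey uprights at 40 and 132 mm from the spindle (8 mm thick, 32 mm wide, top 64 mm above the bench); the comb hangs in their 9 mm slots along the radius and lifts straight up.
- cover_gap (a point): Point in the middle of the cover's gap, fixed to the stand: 86 mm from the spindle along the stand's -x, 64 mm above the bench.
- long_comb: The longer of two white plastic gel combs, the only one that spans the tray. Spine (grip) 116 mm long, 14 mm thick, 20 mm high; under it a web 116 x 5 mm, 14 mm high, then 7 teeth, 76 mm wide overall, 16 mm long; about 70 g. Origin: middle of the spine's underside; own x along its length, y across its thickness, z up (teeth down). The same either way round.
- short_comb: The shorter white comb: spine 76 mm long, 4 teeth, otherwise the same section and origin; it hangs in a cradle of its own on the turntable and stays there.
- short_cradle (a point): Point on the turntable where the short comb's origin is while it hangs in its cradle (82 mm from the spindle, 64 mm above the bench).
- casting_tray: Fixed gel caster: grey base 190 x 140 mm with a clear open tray 160 mm long (own x), 108 mm wide (own y). Floor 20 mm above the bench; side walls at y = +-50 mm, 8 mm thick, top 60 mm high; end gates at x = +-77 mm, top 44 mm. Two facing pairs of notches in the side walls: the end pair at x = -40 mm (nearest a tray end, on the robot's side), the other at x = +20 mm. Origin: middle, at bench height.
- end_notches (a point): Point midway between the two end notches, 54.5 mm above the bench (axes as the tray's): the long comb's origin when it hangs fully home, its length along the tray's y. Each notch is a V (25 mm wide at the wall's top, 45 degree sides, 8 mm deep) above a 9 mm slot reaching 24 mm below the wall's top: the web enters the slot, the spine rests in the V.
- dye_bottle: Small amber bottle, 48 mm diameter, 70 mm high, loose on the turntable. Origin: centre of its underside.
- jar: Clear jar, 58 mm diameter, 62 mm high, loose on the turntable. Origin: centre of its underside.
- beaker: Small glass beaker, 56 mm diameter, 60 mm high, loose on the turntable. Origin: centre of its underside.
- amber_bottle: Amber reagent bottle, 72 mm diameter, 175 mm high, standing close beside the rack, towards its back, on one side. Origin: centre of its underside.
- tip_box: Pipette-tip box, 72 x 60 mm, 50 mm high, close beside the rack, towards its back, on the other side. Origin: centre of its underside.
- white_bottle: White plastic bottle with a red cap, 70 mm diameter, 185 mm high, close beside the front of the rack on one side. Origin: centre of its underside.
- dish: White porcelain dish, 80 mm diameter, 30 mm high, close beside the front of the rack on the other side. Origin: centre of its underside.
- flask: Conical glass flask, 80 mm diameter, 110 mm high, behind the tray. Origin: centre of its underside.
- tube_rack: Small tube rack, 55 x 80 mm, 50 mm high, behind the tray. Origin: centre of its underside.
- green_frame: Green U-shaped casting frame lying flat in front of the tray, 80 x 104 mm, 28 mm high. Origin: centre of its underside.
Not all that is in view belongs to the job. What is shaped like the long_comb but brown is not meant. Several things have the shape of the dish; the one meant has the colours described above.

How it is judged (in metres and radians):
On the way:
1. the turntable stands still with the long comb, still hanging in its cradle, in the middle of the gap in the cover (cradle middle within 30 mm of the gap's middle, i.e. about 20 degrees) (horizontal distance between comb_cradle and cover_gap below 0.03 m and distance between long_comb and comb_cradle below 0.012 m and angular speed of turntable below 0.08 rad/s), for 0.2 s.
At the end, for the whole second after the job is handed in: Long comb home in the end notches, at rest: within 5 mm along, 10 mm across, 4 mm in height, 4.5 degrees of square, 7 of upright. Short comb in its cradle (12 mm), bottle, jar and beaker upright on the turntable, turntable at rest, bystanders upright and within 30 mm of their starts (x of long_comb in the frame of end_notches between -0.005 and 0.005 m and y of long_comb in the frame of end_notches between -0.01 and 0.01 m and z of long_comb in the frame of end_notches between -0.004 and 0.004 m and angle between the x axis of long_comb and the y axis of casting_tray, either way round below 0.08 rad and angle between long_comb's own z axis and vertical below 0.12 rad and linear speed of long_comb below 0.02 m/s and distance between short_comb and short_cradle below 0.012 m and horizontal distance between each of dye_bottle, jar, beaker and turntable below 0.135 m and angle between each of dye_bottle, jar, beaker, amber_bottle, tip_box, white_bottle, dish, flask, tube_rack, green_frame's own z axis and vertical below 0.2 rad and distance of each of amber_bottle, tip_box, white_bottle, dish, flask, tube_rack, green_frame from where it was at the start of the episode below 0.03 m and angular speed of turntable below 0.05 rad/s); the robot touches nothing.
It fails at once if the turntable is spun hard (faster than 2.5 rad/s, about 0.4 turns per second) (angular speed of turntable above 2.5 rad/s).
It fails at once if the stand with its clear cover is struck or pushed with more than 25 N (contact force between any of the fingers, the arm, long_comb and rack_stand above 25 N).
It fails at once if the comb is dropped or forced into the tray (more than 30 N between them) (contact force between long_comb and casting_tray above 30 N).
It fails at once if something standing about on the bench is shifted by more than 30 mm or tipped over (distance of any of amber_bottle, tip_box, white_bottle, dish, flask, tube_rack, green_frame from where it was at the start of the episode above 0.03 m or angle between any of amber_bottle, tip_box, white_bottle, dish, flask, tube_rack, green_frame's own z axis and vertical above 0.4 rad).
It fails at once if the other things on the turntable are tipped over or the short comb leaves its cradle (angle between any of dye_bottle, jar, beaker's own z axis and vertical above 0.5 rad or distance between short_comb and short_cradle above 0.025 m).
It also fails if it takes over 72 s, if anything falls off the work surface, if the arm or the gripper's body presses on something with over 40 N, if the wrist force passes 120 N, or if a joint passes its speed limit or range.

## Working session

There is one attempt and no reset: what is moved stays moved. The work goes in short steps, Python scripts to look and compute and a tool call to move; the robot and the scene stay as the last step left them, time stands still between calls to the robot, and variables do not carry over. Pictures are saved under pics/ and viewed, about 8 in all and at most 12, crops included, and the job is handed in when it is done.

Besides the shell and the picture viewer there is one more tool, called after ">>>" by a JSON object that holds its "fn" and its "kwargs", one argument or row to a line. apply_moves: Moves the arm, as the interface text tells. Its arguments: {"type":"object","properties":{"motion":{"type":"array","items":{"type":"array","items":{"type":"number"}}},"hand":{"type":"number"},"force":{"type":"number"}},"required":["motion"]}

```bash
ls; mkdir -p pics; python3 - <<'E'
from cell import ctrl
import cv2
print(ctrl.observe())
for n in ["scene","side"]:
    m=ctrl.camera_model(n);print(n,m)
    cv2.imwrite(f"pics/{n}0.png",ctrl.camera(n))
E
```

```text
pics
{'clock': 0.0, 'joint_pos': array([-70.00357825,  33.03155276,   1.42440612,  82.3852845 ,
        -0.85823555,  64.68840631,  -3.23855212]), 'joint_vel': array([-0.06457283, -0.01742421, -0.03227714, -0.08758417,  0.07805824,
       -0.01278922,  0.04495915]), 'effort': array([-6.46966309e-04, -7.65732837e+01,  2.24986553e+00, -2.85978180e+01,
        1.51751860e-02,  1.25184344e-02,  4.75660113e-05]), 'tcp_pos': array([0.28293887, 0.6123776 , 0.2524631 ]), 'ee_rot': array([-1.79905564e+02,  6.50515935e-03,  1.55202543e+02]), 'ft_force': array([-0.16814874, -0.36429122, -0.20322511]), 'ft_torque': array([ 0.02803253,  0.04409968, -0.03257193]), 'width': 0.08581837653993714}
scene {'vertical_fov': 50.529100680203705, 'cx': 325.11403778294465, 'cy': 198.54144814310123, 'position': array([ 1.14527131, -0.30270218,  0.94578187]), 'attitude': array([-139.32963251,    0.35769086,   66.14428467])}
side {'vertical_fov': 50.27226944718506, 'cx': 326.93501544623183, 'cy': 196.5132455049885, 'position': array([ 0.04689592, -0.84244238,  0.62814903]), 'attitude': array([-118.97358029,    0.79237655,  -30.49142189])}
```

View pics/scene0.png

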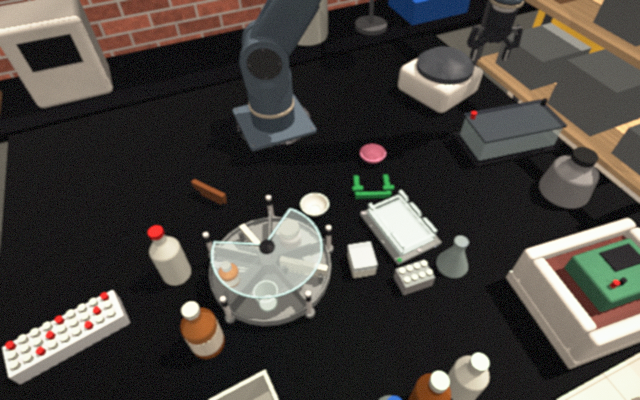

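View pics/side0.png

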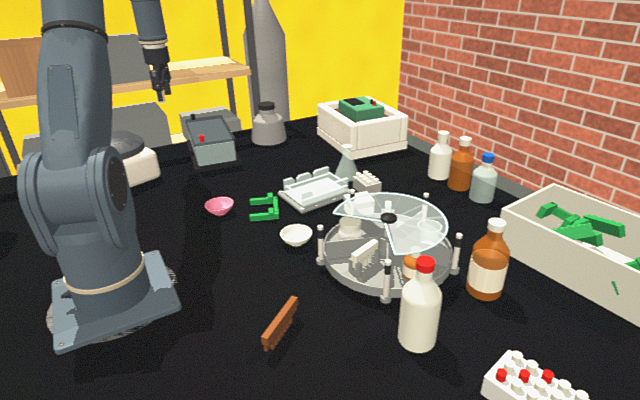

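The scene picture shows the rack's nut at (267,247), with the gap towards the upper left. The tray is at (400,225), the dish at (314,204), the white bottle at (170,257), the tip box at (362,260) and the brown decoy comb at (209,190). The next step is an enlarged crop to tell the two combs apart.

```bash
cat > h.py <<'E'
import numpy as np, cv2
from cell import ctrl
from scipy.spatial.transform import Rotation as R
def cam(n):
    m=ctrl.camera_model(n); f=200/np.tan(np.radians(m["vertical_fov"]/2))
    return m,f,R.from_euler("xyz",m["attitude"],degrees=True).as_matrix(),np.array(m["position"])
def ray(n,uv,M=None):
    m,f,A,p=M or cam(n); d=(np.array(uv,float)-[m["cx"],m["cy"]])/f
    if n=="wrist":
        t=np.linalg.norm(d); c=np.r_[d/max(t,1e-9)*np.sin(t),np.cos(t)]
    else: c=np.r_[d,1]
    return p,A@c
def at(n,uv,z,M=None):
    p,d=ray(n,uv,M); return p+d*(z-p[2])/d[2]
def proj(n,P,M=None):
    m,f,A,p=M or cam(n); c=(np.atleast_2d(P)-p)@A
    if n=="wrist":
        r=np.hypot(c[:,0],c[:,1]); t=np.arctan2(r,c[:,2]); d=c[:,:2]/np.maximum(r,1e-9)[:,None]*t[:,None]
    else: d=c[:,:2]/c[:,2:]
    return d*f+[m["cx"],m["cy"]]
E
python3 - <<'E'
from h import *
im=cv2.imread("pics/scene0.png");a=cv2.resize(im[185:325,195:455],None,fx=3,fy=3,interpolation=cv2.INTER_CUBIC)
cv2.imwrite("pics/c1.png",a); print(a.shape)
for u in [(267,243)]: print(at("scene",u,.129))
print(at("side",(389,215),.129))
E
```

```text
(420, 780, 3)
[ 0.57092783 -0.20257167  0.129     ]
[ 0.57285715 -0.2088393   0.129     ]
```

View pics/c1.png

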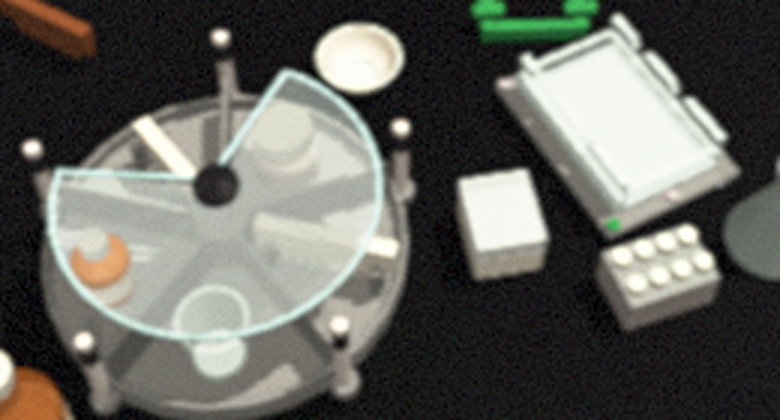

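Two white combs are in the rack. One is in the gap at crop (165,148), scene px (250,234). The other is under the cover at crop (325,238), scene px (303,264), and sticks out past the cover's edge at (398,248). Only the 116 mm comb can reach beyond the 128 mm cover, so that one is the long comb. The one in the gap is the short comb, and the brown one is a decoy.

```bash
python3 - <<'E'
from h import *
from scipy.optimize import least_squares
S=lambda c:(c[0]/3+195-1/3,c[1]/3+185-1/3)
M=cam("scene")
posts=np.array([at("scene",S(c),.12,M)[:2] for c in [(220,37),(32,148),(400,126),(340,324),(85,340)]])
def res(q):
    out=[]
    for p in posts:
        a=q[2]+np.arange(5)*np.radians(72); C=q[:2]+.156*np.c_[np.cos(a),np.sin(a)]
        d=C-p; out.append(d[np.argmin((d**2).sum(1))])
    return np.ravel(out)
d=posts[0]-posts.mean(0); r=least_squares(res,np.r_[posts.mean(0),np.arctan2(d[1],d[0])])
c=r.x[:2]; print("spindle",c,"rms",np.sqrt((r.fun**2).mean()))
for p in posts: d=p-c; print("post",p,np.degrees(np.arctan2(d[1],d[0])),np.hypot(*d))
for n,cc in [("gapA",(55,170)),("gapB",(287,70))]:
    p=at("scene",S(cc),.117,M)[:2]; d=p-c; print(n,p,np.degrees(np.arctan2(d[1],d[0])),np.hypot(*d))
for n,cc in [("longend",(394,246)),("longin",(255,228)),("short_out",(145,122)),("short_in",(185,172))]:
    p=at("scene",S(cc),.084,M)[:2]; d=p-c; print(n,p,np.degrees(np.arctan2(d[1],d[0])),np.hypot(*d))
for n,cc,z in [("dish",(360,58),.03),("green",(535,25),.028),("tipbox",(503,200),.05),("wallcornerA",(527,65),.06),("wallB",(625,22),.06),("baseL",(500,85),.0),("baseR",(740,175),.0),("baseN",(612,235),0),("white",(20,-10),0)]:
    print(n,at("scene",S(cc),z,M)[:2])
print("bottle",at("scene",(157,232),.185,M), at("side",(426,263),.185))
print("amberbottle",at("scene",(191,311),.175,M))
E
```

```text
spindle [ 0.57469595 -0.20553463] rms 0.000660404934872345
post [ 0.42913335 -0.15278048] 160.07869719584343 0.15482722066036078
post [ 0.47917487 -0.32838539] -127.86640457404032 0.15561679536682463
post [ 0.57954603 -0.05049758] 88.20817979425759 0.15511289287755126
post [ 0.72406155 -0.16245752] 16.087583443025625 0.15545327376984777
post [ 0.66156393 -0.33355216] -55.840627380540084 0.15470790112882463
gapA [ 0.50544796 -0.31686538] -121.88170853911654 0.13110995790788568
gapB [ 0.48471485 -0.11253197] 134.05397841300197 0.12940669376789218
longend [ 0.66023686 -0.0918134 ] 53.04957765899952 0.1423016752272896
longin [ 0.60005381 -0.1859066 ] 37.74134222663381 0.03206681004274961
short_out [ 0.46253889 -0.23534577] -165.11505026705822 0.11605132326171655
short_in [ 0.52568872 -0.2201387 ] -163.40603395522453 0.05113694205343031
dish [ 0.42979478 -0.02475704]
green [0.45899671 0.14557951]
tipbox [0.63754491 0.01809404]
wallcornerA [0.52259096 0.1006353 ]
wallB [0.51386027 0.20795726]
baseL [0.49180628 0.09295088]
baseR [0.67219332 0.24234462]
baseN [0.679916   0.10566239]
white [ 0.18135368 -0.29658539]
bottle [ 0.48218871 -0.42337421  0.185     ] [ 0.47186258 -0.43396845  0.185     ]
amberbottle [ 0.69554223 -0.39606208  0.175     ]
```

```bash
cat >> h.py <<'E'
def rel(p,yaw,base=None):
    "row (cm, rad) taking base pose (pos, yaw) or measured pose to p,yaw, tool down"
    s=ctrl.observe()
    p0,R0=(s["tcp_pos"],R.from_euler("xyz",s["ee_rot"],degrees=True)) if base is None else (np.array(base[0]),R.from_euler("xyz",[180,0,base[1]],degrees=True))
    t=R0.inv().apply(np.array(p)-p0)*100
    rv=(R0.inv()*R.from_euler("xyz",[180,0,yaw],degrees=True)).as_rotvec()
    return np.round(np.r_[t,rv],3).tolist()
E
python3 -c "
from h import *
print(rel((.56,.165,.30),93.5)); print(cam('wrist'))"
```

```text
[-43.915, -29.005, -4.698, -0.001, 0.001, 1.077]
({'vertical_fov': 65.70646984690485, 'cx': 317.49113463872544, 'cy': 200.18209531023766, 'position': array([0.22233021, 0.64079562, 0.37371093]), 'attitude': array([1.64775875e+02, 1.57511809e-01, 6.52046927e+01])}, np.float64(309.70691628693146), array([[ 0.41937615,  0.87625584,  0.23727484],
       [ 0.9078084 , -0.40400474, -0.11253478],
       [-0.0027491 ,  0.2625945 , -0.96490236]]), array([0.22233021, 0.64079562, 0.37371093]))
```

>>> {"fn": "apply_moves", "kwargs": {
  "motion": [
    [-43.9,-29,-4.7,0,0,1.077],
    [-43.9,-29,-4.7,0,0,1.077],
    [-43.9,-29,-4.7,0,0,1.077],
    [-43.9,-29,-4.7,0,0,1.077],
    [-43.9,-29,-4.7,0,0,1.077],
    [-43.9,-29,-4.7,0,0,1.077],
    [-43.9,-29,-4.7,0,0,1.077],
    [-43.9,-29,-4.7,0,0,1.077],
    [-43.9,-29,-4.7,0,0,1.077],
    [-43.9,-29,-4.7,0,0,1.077],
    [-43.9,-29,-4.7,0,0,1.077],
    [-43.9,-29,-4.7,0,0,1.077],
    [-43.9,-29,-4.7,0,0,1.077],
    [-43.9,-29,-4.7,0,0,1.077],
    [-43.9,-29,-4.7,0,0,1.077]
  ],
  "hand": 0.1
}}

```text
clock: 1.6
tcp_pos: [0.5593, 0.1669, 0.3]
ee_rot: [-180.0, -0.0, 93.6]
ft_force: [-1.1, -0.2, 0.1]
width: 0.0387
```

```bash
python3 - <<'E'
from h import *
import pickle
o=ctrl.observe(); print(o["clock"],o["tcp_pos"],o["ee_rot"],o["width"])
M=cam("wrist"); im=ctrl.camera("wrist"); cv2.imwrite("pics/w1.png",im); pickle.dump(M,open("w1.pkl","wb"))
N=np.array([.542,.165,.06]); print(proj("wrist",[N,[.582,.168,.06]],M))
E
```

```text
1.6 [0.55927513 0.16693175 0.30002281] [-1.79956869e+02 -2.28862875e-02  9.36329602e+01] 0.038681199651022416
[[303.54244291 174.92750085]
 [337.35263164 174.57375795]]
```

View pics/w1.png

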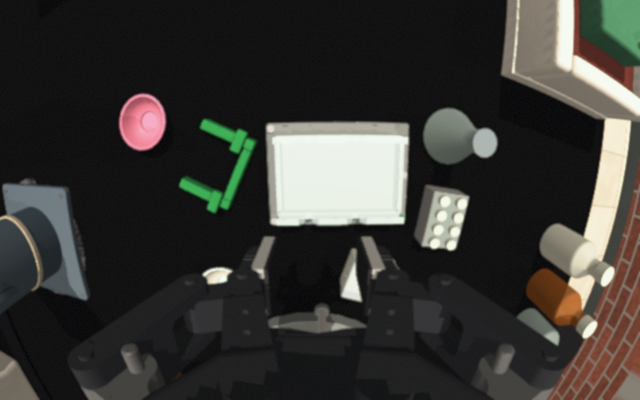

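The wrist view shows the tray at x 267–410, y 122–225, with notch marks on the near wall around (310,220) and (352,220). I'll enlarge it with more contrast.

```bash
python3 - <<'E'
from h import *
im=cv2.imread("pics/w1.png")[112:236,256:420]
a=cv2.resize(im,None,fx=4.8,fy=4.8,interpolation=cv2.INTER_CUBIC).astype(float)
a=np.clip(255*(a/255)**2.2,0,255).astype(np.uint8); cv2.imwrite("pics/c2.png",a); print(a.shape)
E
```

```text
(595, 787, 3)
```

View pics/c2.png

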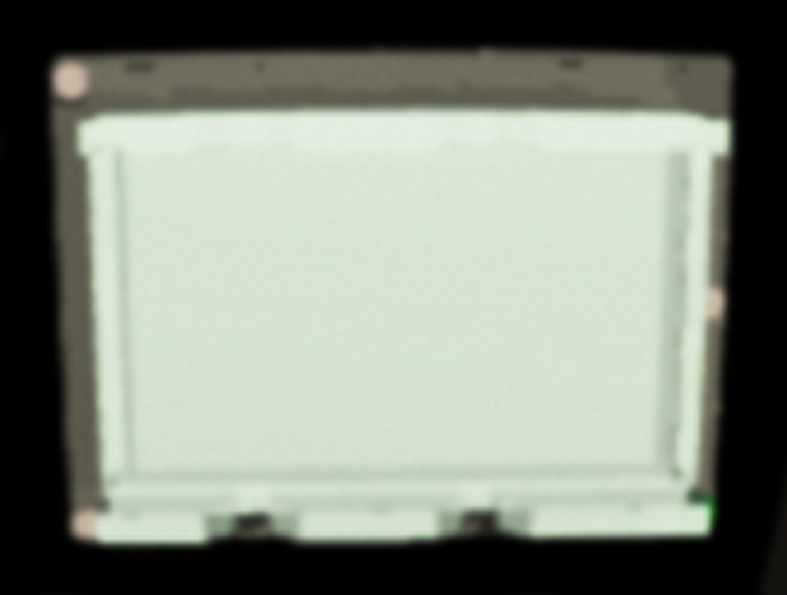

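```bash
cat > tray.py <<'E'
from h import *
import pickle
from scipy.optimize import least_squares
M=pickle.load(open("w1.pkl","rb"))
S=lambda c:((c[0]+.5)/4.8+256-.5,(c[1]+.5)/4.8+112-.5)
pts=[((97,542),(-80,-54)),((712,535),(80,-54)),((79,122),(-80,54)),((730,119),(80,54)),((252,526),(-40,-50)),((484,524),(20,-50))]
W=np.array([at("wrist",S(c),.06,M)[:2] for c,_ in pts]); L=np.array([l for _,l in pts])/1000
f=lambda q:(q[:2]+L@np.array([[np.cos(q[2]),np.sin(q[2])],[-np.sin(q[2]),np.cos(q[2])]])-W).ravel()
q=least_squares(f,[.58,.167,.06]).x
print(q[:2],np.degrees(q[2])); print(np.round(f(q)*1000,1).reshape(-1,2))
print("notch",q[:2]-.04*np.array([np.cos(q[2]),np.sin(q[2])]))
E
python3 tray.py
python3 - <<'E'
from h import *
# post 16 deg: hover then down, base = measured
c=np.array([.5747,-.2055]); a=np.radians(16.1); p=c+.156*np.r_[np.cos(a),np.sin(a)]
print(p, rel([*p,.19],16.1))
E
```

```text
[0.58689286 0.16025541] 4.324647025228353
[[ 0.6 -0. ]
 [-1.2  0.4]
 [ 0.4  0. ]
 [-0.2 -0.5]
 [ 0.2 -0.1]
 [ 0.3  0.2]]
notch [0.54700675 0.1572391 ]
[ 0.72458155 -0.16223891] [-33.884, 14.414, 10.99, -0.001, 0.0, 1.353]
```

>>> {"fn": "apply_moves", "kwargs": {
  "motion": [
    [-33.9,14.4,10.9,0,0,1.353],
    [-33.9,14.4,10.9,0,0,1.353],
    [-33.9,14.4,10.9,0,0,1.353],
    [-33.9,14.4,10.9,0,0,1.353],
    [-33.9,14.4,10.9,0,0,1.353],
    [-33.9,14.4,10.9,0,0,1.353],
    [-33.9,14.4,10.9,0,0,1.353],
    [-33.9,14.4,10.9,0,0,1.353],
    [-33.9,14.4,10.9,0,0,1.353],
    [-33.9,14.4,10.9,0,0,1.353],
    [-33.9,14.4,10.9,0,0,1.353],
    [-33.9,14.4,10.9,0,0,1.353],
    [-33.9,14.4,10.9,0,0,1.353],
    [-33.9,14.4,13,0,0,1.353],
    [-33.9,14.4,15,0,0,1.353],
    [-33.9,14.4,17,0,0,1.353],
    [-33.9,14.4,18.5,0,0,1.353],
    [-33.9,14.4,19.5,0,0,1.353],
    [-33.9,14.4,19.5,0,0,1.353]
  ]
}}

```text
clock: 3.55
tcp_pos: [0.7239, -0.1637, 0.1041]
ee_rot: [-179.9, 0.1, 16.0]
ft_force: [0.2, -0.7, -0.9]
width: 0.0384
```

```bash
python3 - <<'E'
from h import *
o=ctrl.observe(); print(o["clock"],o["tcp_pos"],o["ee_rot"],o["width"],o["ft_force"])
im=ctrl.camera("scene"); cv2.imwrite("pics/s2.png",cv2.resize(im[150:330,170:430],None,fx=3,fy=3,interpolation=cv2.INTER_CUBIC))
# arc rows
c=np.array([.5747,-.2055])
p0=o["tcp_pos"]; a0=np.degrees(np.arctan2(*(p0[:2]-c)[::-1])); print(a0)
def arc(a,base):
    t=np.radians(a); return rel([*(c+.156*np.r_[np.cos(t),np.sin(t)]),.105],a,base)
b=((*(c+.156*np.r_[np.cos(np.radians(16.1)),np.sin(np.radians(16.1))]),.105),16.1)
print(arc(16.1,None))
for d in range(3,60,3): print(d,np.round(arc(16.1+d,b),2))
E
```

```text
3.55 [ 0.72386912 -0.16368154  0.10406362] [-1.79935972e+02  8.63708904e-02  1.60096138e+01] 0.03838996132371281 [ 0.18107289 -0.74143974 -0.89867823]
15.66044719869062
[0.075, -0.17, 0.019, -0.0, 0.0, -0.002]
3 [-0.02 -0.82 -0.    0.    0.   -0.05]
6 [-0.08 -1.63 -0.    0.    0.   -0.1 ]
9 [-0.19 -2.44 -0.    0.    0.   -0.16]
12 [-0.34 -3.24 -0.    0.    0.   -0.21]
15 [-0.53 -4.04 -0.    0.    0.   -0.26]
18 [-0.76 -4.82 -0.    0.    0.   -0.31]
21 [-1.04 -5.59 -0.    0.    0.   -0.37]
24 [-1.35 -6.34 -0.    0.    0.   -0.42]
27 [-1.7  -7.08 -0.    0.    0.   -0.47]
30 [-2.09 -7.8  -0.    0.    0.   -0.52]
33 [-2.52 -8.5  -0.    0.    0.   -0.58]
36 [-2.98 -9.17 -0.    0.    0.   -0.63]
39 [-3.48 -9.82 -0.    0.    0.   -0.68]
42 [ -4.01 -10.44  -0.     0.     0.    -0.73]
45 [ -4.57 -11.03  -0.     0.     0.    -0.78]
48 [ -5.16 -11.59  -0.     0.     0.    -0.84]
51 [ -5.78 -12.12  -0.     0.     0.    -0.89]
54 [ -6.43 -12.62  -0.     0.     0.    -0.94]
57 [ -7.1  -13.08  -0.     0.     0.    -1.  ]
```

View pics/s2.png

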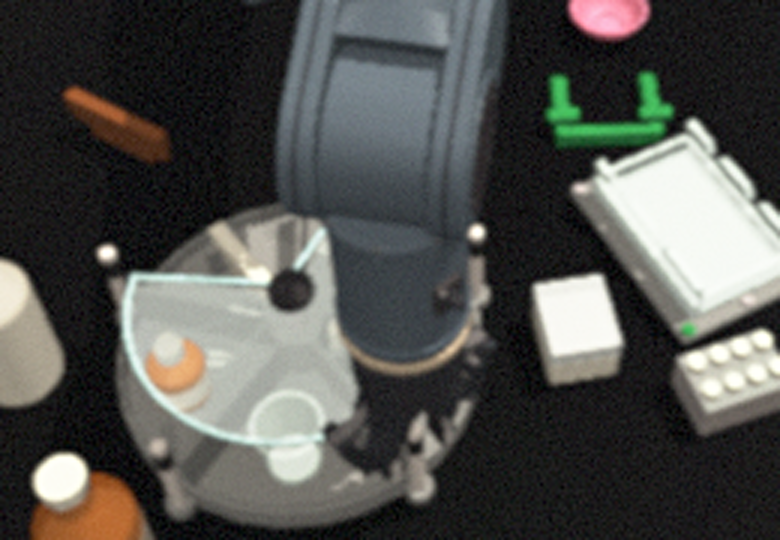

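The post stands between the jaws at crop (418,440). I'll swing it counter-clockwise along the arc.

>>> {"fn": "apply_moves", "kwargs": {
  "motion": [
    [0,-0.41,0,0,0,-0.026],
    [-0.02,-0.82,0,0,0,-0.05],
    [-0.05,-1.22,0,0,0,-0.08],
    [-0.08,-1.63,0,0,0,-0.105],
    [-0.19,-2.44,0,0,0,-0.16],
    [-0.34,-3.24,0,0,0,-0.21],
    [-0.53,-4.04,0,0,0,-0.26],
    [-0.76,-4.82,0,0,0,-0.31],
    [-1.04,-5.59,0,0,0,-0.37],
    [-1.35,-6.34,0,0,0,-0.42],
    [-1.7,-7.08,0,0,0,-0.47],
    [-2.09,-7.8,0,0,0,-0.52],
    [-2.52,-8.5,0,0,0,-0.58],
    [-2.98,-9.17,0,0,0,-0.63],
    [-3.48,-9.82,0,0,0,-0.68],
    [-4.01,-10.44,0,0,0,-0.73],
    [-4.57,-11.03,0,0,0,-0.78],
    [-5.16,-11.59,0,0,0,-0.84],
    [-5.78,-12.12,0,0,0,-0.89],
    [-6.43,-12.62,0,0,0,-0.94]
  ]
}}

```text
clock: 5.6
tcp_pos: [0.628, -0.06, 0.1058]
ee_rot: [179.9, -0.0, 70.1]
ft_force: [1.6, -0.2, -0.8]
width: 0.0388
```

```bash
python3 - <<'E'
from h import *
o=ctrl.observe(); print(o["clock"],o["tcp_pos"],o["ee_rot"],o["ft_force"],o["joint_pos"])
c=np.array([.5747,-.2055]); d=o["tcp_pos"][:2]-c; print(np.hypot(*d),np.degrees(np.arctan2(*d[::-1])))
# view without display: post tops of brightness near predicted? save
cv2.imwrite("pics/s3.png",ctrl.camera("side"))
E
```

```text
5.6 [ 0.62803291 -0.0599631   0.10576884] [ 1.79923743e+02 -3.37706631e-02  7.00529391e+01] [ 1.59766349 -0.20932953 -0.76210624] [-11.90863481  39.99003884  21.85076848  99.41010491 -20.01557621
  44.38491806  -0.20543966]
0.1550012533188419 69.87432413415179
```

>>> {"fn": "apply_moves", "kwargs": {
  "motion": [
    [-0.02,-0.82,0,0,0,-0.05],
    [-0.08,-1.63,0,0,0,-0.105],
    [-0.19,-2.44,0,0,0,-0.16],
    [-0.34,-3.24,0,0,0,-0.21],
    [-0.53,-4.04,0,0,0,-0.26],
    [-0.76,-4.82,0,0,0,-0.31],
    [-1.04,-5.59,0,0,0,-0.37],
    [-1.35,-6.34,0,0,0,-0.42],
    [-1.7,-7.08,0,0,0,-0.47],
    [-2.09,-7.8,0,0,0,-0.52],
    [-2.52,-8.5,0,0,0,-0.58],
    [-2.98,-9.17,0,0,0,-0.63],
    [-3.48,-9.82,0,0,0,-0.68],
    [-4.01,-10.44,0,0,0,-0.73],
    [-4.57,-11.03,0,0,0,-0.78],
    [-5.16,-11.59,0,0,0,-0.84],
    [-5.78,-12.12,0,0,0,-0.89],
    [-6.43,-12.62,0,0,0,-0.94],
    [-7.1,-13.08,0,0,0,-0.995]
  ]
}}

```text
clock: 7.55
tcp_pos: [0.4808, -0.0821, 0.1057]
ee_rot: [180.0, 0.0, 127.0]
ft_force: [1.1, 0.9, -0.3]
width: 0.0386
```

```bash
python3 - <<'E'
from h import *
o=ctrl.observe(); print(o["clock"],o["tcp_pos"],o["ee_rot"],o["ft_force"])
c=np.array([.5747,-.2055]); d=o["tcp_pos"][:2]-c; print(np.hypot(*d),np.degrees(np.arctan2(*d[::-1])))
im=ctrl.camera("side"); cv2.imwrite("pics/s4.png",cv2.resize(im[140:320,270:530],None,fx=3,fy=3,interpolation=cv2.INTER_CUBIC))
E
```

```text
7.55 [ 0.48080404 -0.08207467  0.10567554] [1.79951450e+02 3.66870639e-02 1.26973777e+02] [ 1.06882519  0.91084894 -0.34409168]
0.15508147105102463 127.26210290104532
```

View pics/s4.png

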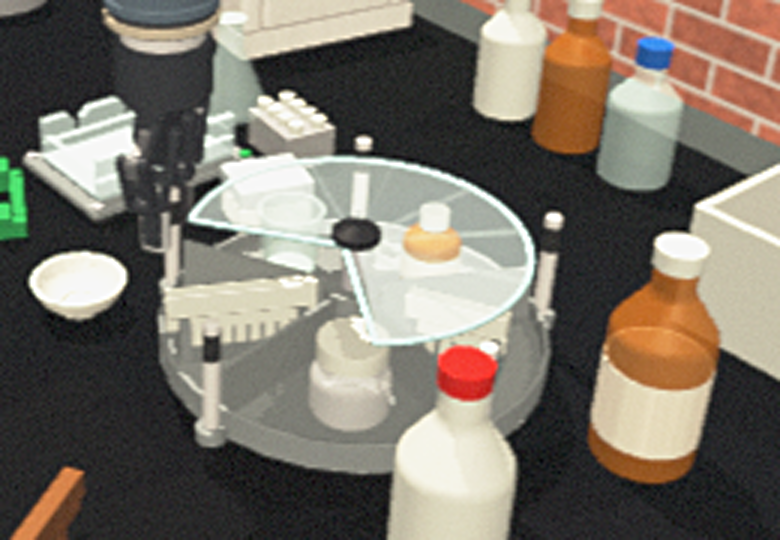

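The side view shows the 7-tooth long comb entering the gap at crop (240,300), everything upright, and the post held in the jaws. About 27° remain, with a gentle stop.

>>> {"fn": "apply_moves", "kwargs": {
  "motion": [
    [-0.02,-0.82,0,0,0,-0.05],
    [-0.08,-1.63,0,0,0,-0.105],
    [-0.19,-2.44,0,0,0,-0.16],
    [-0.34,-3.24,0,0,0,-0.21],
    [-0.53,-4.04,0,0,0,-0.26],
    [-0.76,-4.82,0,0,0,-0.31],
    [-1.04,-5.59,0,0,0,-0.37],
    [-1.26,-6.1,0,0,0,-0.4],
    [-1.46,-6.58,0,0,0,-0.435],
    [-1.6,-6.85,0,0,0,-0.455],
    [-1.7,-7.08,0,0,0,-0.47],
    [-1.73,-7.15,0,0,0,-0.475],
    [-1.73,-7.15,0,0,0,-0.475],
    [-1.73,-7.15,0,0,0,-0.475]
  ]
}}

```text
clock: 9.0
tcp_pos: [0.4337, -0.1387, 0.1053]
ee_rot: [-180.0, -0.0, 154.0]
ft_force: [-0.0, -0.3, -0.9]
width: 0.038
```

```bash
python3 - <<'E'
from h import *
o=ctrl.observe(); print(o["clock"],o["tcp_pos"],o["ee_rot"],o["ft_force"])
c=np.array([.5747,-.2055]); d=o["tcp_pos"][:2]-c; print(np.hypot(*d),np.degrees(np.arctan2(*d[::-1])))
im=ctrl.camera("side"); cv2.imwrite("pics/s5.png",cv2.resize(im[160:320,290:500],None,fx=3.7,fy=3.7,interpolation=cv2.INTER_CUBIC))
E
```

```text
9.0 [ 0.43366395 -0.13871351  0.10526658] [-1.79993779e+02 -1.54001992e-02  1.54038133e+02] [-0.04474884 -0.30646346 -0.85509124]
0.15605000045734377 154.66048086044665
```

View pics/s5.png

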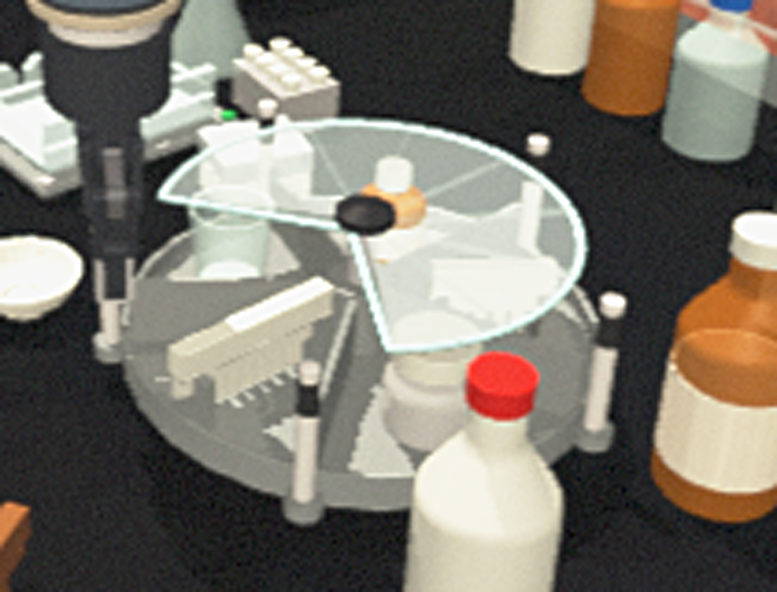

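The long comb is now in the gap, its spine running from crop (175,352) to (325,285). Everything is upright. I'll fit the turntable angle from the four visible post tops.

```bash
python3 - <<'E'
from h import *
from scipy.optimize import least_squares
S=lambda c:((c[0]+.5)/3.7+290-.5,(c[1]+.5)/3.7+160-.5)
M=cam("side")
posts=np.array([at("side",S(c),.12,M)[:2] for c in [(309,368),(612,302),(538,144),(267,105)]])
def res(q):
    out=[]
    for p in posts:
        a=q[2]+np.arange(5)*np.radians(72); C=q[:2]+.156*np.c_[np.cos(a),np.sin(a)]
        d=C-p; out.append(d[np.argmin((d**2).sum(1))])
    return np.ravel(out)
r=least_squares(res,[.5747,-.2055,np.radians(150)]); print(r.x[:2],np.degrees(r.x[2]),np.round(r.fun*1e3,1))
th=np.degrees(r.x[2])%72; c=r.x[:2]; print("comb angle",th+144+36-72*0)
for n,cc in [("out",(174,352)),("in",(324,284))]:
    p=at("side",S(cc),.082,M)[:2];d=p-c;print(n,p,np.degrees(np.arctan2(*d[::-1]))%360,np.hypot(*d))
o=ctrl.observe()
print("up",rel([.4337,-.1387,.20],154))
E
```

```text
[ 0.5707833  -0.20871112] 149.52182756246714 [-1.5 -0.6 -0.7 -1.1  2.3  1.6 -0.1  0.1]
comb angle 185.52182756246714
out [ 0.42903228 -0.2192495 ] 184.25179031504788 0.14214222305072802
in [ 0.54297349 -0.20865609] 179.88661314346842 0.027809871607786373
up [-0.001, -0.0, -9.476, -0.0, -0.0, 0.001]
```

```bash
python3 -c "
from h import *
print(rel((.487,-.2145,.205),5.6))"
```

```text
[-8.111, -4.483, -9.978, -0.0, 0.0, 2.591]
```

>>> {"fn": "apply_moves", "kwargs": {
  "motion": [
    [0,0,-3,0,0,0],
    [0,0,-7,0,0,0],
    [0,0,-10,0,0,0],
    [-1,0,-10,0,0,0.1],
    [-8.1,-4.5,-10,0,0,2.59],
    [-8.1,-4.5,-10,0,0,2.59],
    [-8.1,-4.5,-10,0,0,2.59],
    [-8.1,-4.5,-10,0,0,2.59],
    [-8.1,-4.5,-10,0,0,2.59],
    [-8.1,-4.5,-10,0,0,2.59],
    [-8.1,-4.5,-10,0,0,2.59],
    [-8.1,-4.5,-10,0,0,2.59],
    [-8.1,-4.5,-10,0,0,2.59],
    [-8.1,-4.5,-10,0,0,2.59],
    [-8.1,-4.5,-10,0,0,2.59],
    [-8.1,-4.5,-10,0,0,2.59],
    [-8.1,-4.5,-10,0,0,2.59],
    [-8.1,-4.5,-10,0,0,2.59],
    [-8.1,-4.5,-10,0,0,2.59],
    [-8.1,-4.5,-10,0,0,2.59]
  ]
}}

```text
clock: 11.05
tcp_pos: [0.4868, -0.2144, 0.2052]
ee_rot: [-180.0, 0.0, 10.5]
ft_force: [0.4, 0.3, 0.6]
width: 0.0382
```

>>> {"fn": "apply_moves", "kwargs": {
  "motion": [
    [0,0,0,0,0,0.09],
    [0,0,0,0,0,0.09],
    [0,0,0,0,0,0.09],
    [0,0,0,0,0,0.09]
  ]
}}

```text
clock: 11.45
tcp_pos: [0.4869, -0.2146, 0.2053]
ee_rot: [-180.0, 0.0, 5.8]
ft_force: [0.4, 0.0, -1.9]
width: 0.0379
```

```bash
python3 - <<'E'
from h import *
import pickle
o=ctrl.observe(); print(o["clock"],o["tcp_pos"],o["ee_rot"],o["joint_pos"])
M=cam("wrist"); im=ctrl.camera("wrist"); pickle.dump(M,open("w2.pkl","wb")); cv2.imwrite("pics/w2.png",im)
a=np.radians(185.5);u=np.r_[np.cos(a),np.sin(a)]; c=np.array([.573,-.207])
print(proj("wrist",[[*(c+.028*u),.084],[*(c+.144*u),.084],[*c,.129]],M))
E
```

```text
11.45 [ 0.48686207 -0.21463625  0.20530103] [-1.79991433e+02  5.19750508e-04  5.79028607e+00] [ -5.83366383  28.05324083  36.88486193 108.55730562 -21.49831186
  50.40374406 -42.43494339]
[[318.92117239 127.2897059 ]
 [318.0849333  263.584299  ]
 [319.55123074  85.70766447]]
```

View pics/w2.png

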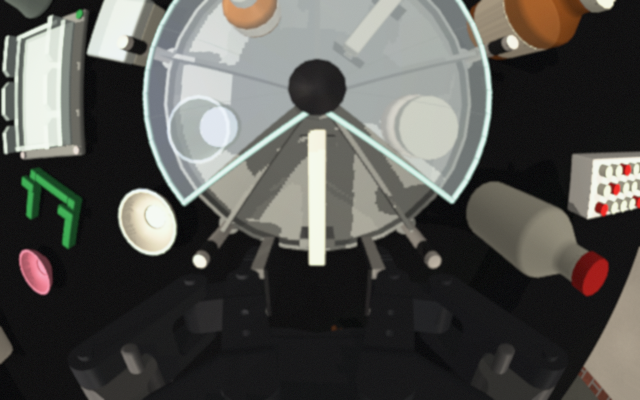

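The wrist view confirms the long comb is central in the gap, from (317,130) to (317,265), within 2–3 px of the prediction.

```bash
python3 - <<'E'
from h import *
import pickle
M=pickle.load(open("w2.pkl","rb"))
im=cv2.imread("pics/w2.png").astype(int)
m=((im.min(2)>190)&(im.max(2)>0)).astype(np.uint8); m[:, :300]=0; m[:,335:]=0; m[:115]=0; m[275:]=0
ys,xs=np.nonzero(m); print(ys.min(),ys.max())
for y in (145,180,215,250): print(y,xs[ys==y].min(),xs[ys==y].max())
def cx(y): r=xs[ys==y]; return (r.min()+r.max())/2
a=at("wrist",(cx(150),ys.min()),.084,M)[:2]; b=at("wrist",(cx(250),ys.max()),.084,M)[:2]
print(a,b,np.hypot(*(a-b)),np.degrees(np.arctan2(*(b-a)[::-1]))%360)
p=(a+b)/2; yaw=np.degrees(np.arctan2(*(a-b)[::-1])); print(p,yaw, rel([*p,.081],yaw))
E
```

```text
115 264
145 308 324
180 309 324
215 309 324
250 310 324
[ 0.5545143  -0.20684596] [ 0.42915959 -0.21990099] 0.12603268638180803 185.94561603639985
[ 0.49183695 -0.21337348] 5.945616036399851 [0.508, -0.086, 12.432, -0.0, -0.0, -0.003]
```

>>> {"fn": "apply_moves", "kwargs": {
  "motion": [
    [0,-0.1,2,0,0,0],
    [0,-0.1,5,0,0,0],
    [0,-0.1,8,0,0,0],
    [0,-0.1,10,0,0,0],
    [0,-0.1,11.5,0,0,0],
    [0,-0.1,12.3,0,0,0],
    [0,-0.1,12.6,0,0,0],
    [0,-0.1,12.6,0,0,0],
    [0,-0.1,12.6,0,0,0]
  ]
}}

```text
clock: 12.4
tcp_pos: [0.4872, -0.2139, 0.08]
ee_rot: [180.0, -0.1, 5.7]
ft_force: [0.1, -0.2, 0.9]
width: 0.0384
```

>>> {"fn": "apply_moves", "kwargs": {
  "motion": [
    [0,0,0,0,0,0],
    [0,0,0,0,0,0],
    [0,0,0,0,0,0],
    [0,0,0,0,0,0],
    [0,0,0,0,0,0],
    [0,0,0,0,0,0],
    [0,0,0,0,0,0],
    [0,0,0,0,0,0]
  ],
  "hand": 1,
  "force": 40
}}

```text
clock: 13.2
tcp_pos: [0.4871, -0.2138, 0.0799]
ee_rot: [180.0, -0.1, 5.7]
ft_force: [-1.3, 1.2, 7.1]
width: 0.0137
```

>>> {"fn": "apply_moves", "kwargs": {
  "motion": [
    [0,0,-0.3,0,0,0],
    [0,0,-1,0,0,0],
    [0,0,-2.5,0,0,0],
    [0,0,-4.5,0,0,0],
    [0,0,-6.5,0,0,0],
    [0,0,-8.5,0,0,0],
    [0,0,-10.5,0,0,0],
    [0,0,-12.5,0,0,0],
    [0,0,-13,0,0,0],
    [0,0,-13,0,0,0]
  ]
}}

```text
clock: 14.2
tcp_pos: [0.487, -0.2137, 0.2099]
ee_rot: [180.0, -0.1, 5.7]
ft_force: [-0.1, 0.1, -1.8]
width: 0.0138
```

```bash
python3 - <<'E'
from h import *
o=ctrl.observe(); print(o["clock"],o["tcp_pos"],o["ee_rot"],o["ft_force"],o["width"])
print(rel((.547,.1572,.22),94.32))
im=ctrl.camera("side"); cv2.imwrite("pics/s6.png",cv2.resize(im[100:320,240:530],None,fx=2.7,fy=2.7,interpolation=cv2.INTER_CUBIC))
M=cam("wrist");w=ctrl.camera("wrist");cv2.imwrite("pics/w3.png",w)
import pickle;pickle.dump(M,open("w3.pkl","wb"))
E
```

```text
14.2 [ 0.48704136 -0.21373488  0.20989753] [ 1.79978484e+02 -8.01567783e-02  5.67708630e+00] [-0.12391478  0.14731731 -1.7550551 ] 0.013754446185881435
[9.637, -36.318, -1.01, 0.001, -0.001, -1.547]
```

View pics/s6.png

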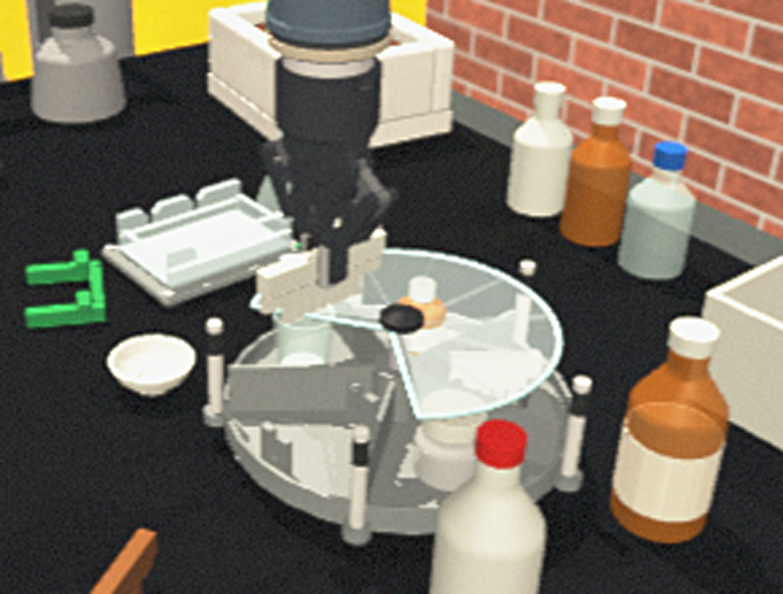

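The comb is out and level in the jaws at crop (320,272). The short comb, jar, beaker and bottle are still in place. I'll measure the comb's position along the tool from the wrist picture.

```bash
python3 - <<'E'
from h import *
import pickle
M=pickle.load(open("w3.pkl","rb")); im=cv2.imread("pics/w3.png")
for x in (300,318,335): print(x,[(y,int(im[y,x].min())) for y in range(60,330,6)])
p=np.array([.48704,-.21373,.214]); a=np.radians(5.68);u=np.r_[np.cos(a),np.sin(a),0]
print(proj("wrist",[p+.058*u,p-.058*u],M))
E
```

```text
300 [(60, 162), (66, 121), (72, 35), (78, 40), (84, 47), (90, 47), (96, 43), (102, 36), (108, 53), (114, 142), (120, 183), (126, 83), (132, 91), (138, 103), (144, 167), (150, 200), (156, 197), (162, 192), (168, 195), (174, 191), (180, 181), (186, 165), (192, 172), (198, 177), (204, 177), (210, 174), (216, 175), (222, 172), (228, 168), (234, 168), (240, 127), (246, 115), (252, 101), (258, 32), (264, 25), (270, 35), (276, 36), (282, 34), (288, 35), (294, 38), (300, 36), (306, 40), (312, 38), (318, 23), (324, 18)]
318 [(60, 78), (66, 36), (72, 34), (78, 39), (84, 41), (90, 40), (96, 36), (102, 32), (108, 33), (114, 48), (120, 87), (126, 90), (132, 90), (138, 98), (144, 217), (150, 233), (156, 233), (162, 232), (168, 233), (174, 233), (180, 233), (186, 233), (192, 233), (198, 233), (204, 232), (210, 233), (216, 233), (222, 232), (228, 233), (234, 233), (240, 233), (246, 232), (252, 224), (258, 153), (264, 153), (270, 151), (276, 151), (282, 152), (288, 152), (294, 153), (300, 152), (306, 142), (312, 213), (318, 222), (324, 222)]
335 [(60, 161), (66, 71), (72, 28), (78, 30), (84, 28), (90, 31), (96, 31), (102, 33), (108, 38), (114, 186), (120, 130), (126, 99), (132, 141), (138, 146), (144, 145), (150, 160), (156, 155), (162, 154), (168, 149), (174, 147), (180, 145), (186, 152), (192, 147), (198, 147), (204, 152), (210, 149), (216, 147), (222, 154), (228, 119), (234, 126), (240, 88), (246, 64), (252, 49), (258, 29), (264, 25), (270, 33), (276, 31), (282, 31), (288, 30), (294, 33), (300, 34), (306, 33), (312, 34), (318, 15), (324, 19)]
[[318.94236059 138.16855432]
 [318.54446268 370.48684112]]
```

>>> {"fn": "apply_moves", "kwargs": {
  "motion": [
    [0.3,-1.3,-1,0,0,-0.05],
    [1,-3.9,-1,0,0,-0.16],
    [1.7,-6.5,-1,0,0,-0.28],
    [2.4,-9.1,-1,0,0,-0.39],
    [3.1,-11.7,-1,0,0,-0.5],
    [3.8,-14.3,-1,0,0,-0.61],
    [4.5,-16.9,-1,0,0,-0.72],
    [5.2,-19.5,-1,0,0,-0.83],
    [5.9,-22.1,-1,0,0,-0.94],
    [6.6,-24.7,-1,0,0,-1.05],
    [7.3,-27.3,-1,0,0,-1.16],
    [8,-29.9,-1,0,0,-1.27],
    [8.6,-32.5,-1,0,0,-1.38],
    [9.2,-34.7,-1,0,0,-1.48],
    [9.5,-35.9,-1,0,0,-1.53],
    [9.64,-36.4,-1,0,0,-1.547],
    [9.64,-36.4,-1,0,0,-1.547],
    [9.64,-36.4,-1,0,0,-1.547],
    [9.64,-36.4,-1,0,0,-1.547]
  ]
}}

```text
clock: 16.2
tcp_pos: [0.5468, 0.1567, 0.2194]
ee_rot: [-180.0, 0.0, 94.2]
ft_force: [-0.9, -0.9, -0.7]
width: 0.0132
```

```bash
python3 - <<'E'
from h import *
o=ctrl.observe(); print(o["clock"],o["tcp_pos"],o["ee_rot"],o["ft_force"],o["width"])
print(rel((.547,.158,.106),94.32))
E
```

```text
16.2 [0.54677593 0.15665986 0.21937425] [-1.79992963e+02  3.58318921e-02  9.41502850e+01] [-0.85588624 -0.86670182 -0.71018653] 0.013156311799966512
[0.139, 0.033, 11.337, -0.0, 0.001, -0.003]
```

>>> {"fn": "apply_moves", "kwargs": {
  "motion": [
    [0.1,0,2,0,0,0],
    [0.1,0,4.5,0,0,0],
    [0.1,0,7,0,0,0],
    [0.1,0,9,0,0,0],
    [0.1,0,10.5,0,0,0],
    [0.1,0,11.3,0,0,0],
    [0.1,0,11.3,0,0,0],
    [0.1,0,11.3,0,0,0]
  ]
}}

```text
clock: 17.0
tcp_pos: [0.5471, 0.1587, 0.1068]
ee_rot: [180.0, 0.0, 94.3]
ft_force: [1.4, 0.5, -0.6]
width: 0.0134
```

```bash
python3 - <<'E'
from h import *
o=ctrl.observe(); print(o["clock"],o["tcp_pos"],o["ee_rot"],o["ft_force"],o["width"])
w=ctrl.camera("wrist");s=ctrl.camera("side")
a=cv2.resize(w[90:330,200:430],None,fx=2,fy=2,interpolation=cv2.INTER_CUBIC); b=cv2.resize(s[150:230,260:370],(660//2+0,240),interpolation=cv2.INTER_CUBIC)
sc=cv2.resize(ctrl.camera("scene")[180:260,350:460],(330,240),interpolation=cv2.INTER_CUBIC)
cv2.imwrite("pics/m7.png",np.hstack([a,np.vstack([b,sc])]))
M=cam("wrist")
import pickle;pickle.dump(M,open("w7.pkl","wb"));cv2.imwrite("pics/w7.png",w)
E
```

```text
17.0 [0.54708116 0.15868838 0.10684766] [1.79967077e+02 2.26221700e-03 9.42572858e+01] [ 1.41526658  0.46353666 -0.56306126] 0.013448408516724804
```

View pics/m7.png

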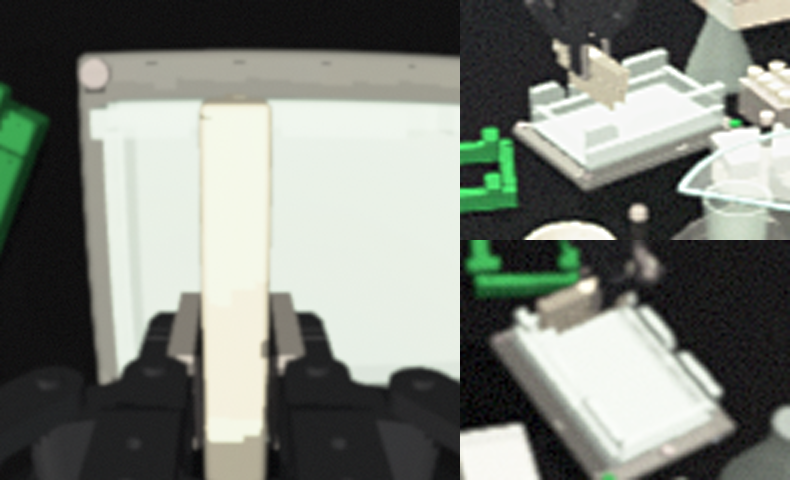

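The comb hangs above the end notch pair, its far end at crop (235,100) just past the wall's outer edge. A quick numeric check against the wall's end at crop (91,125), then I lower it.

```bash
python3 - <<'E'
from h import *
import pickle
M=pickle.load(open("w7.pkl","rb"))
S=lambda c:(c[0]/2+200,c[1]/2+90)
a=np.radians(4.32);Ri=np.array([[np.cos(a),np.sin(a)],[-np.sin(a),np.cos(a)]])
w=at("wrist",S((91,108)),.06,M)[:2]; L=at("wrist",S((202,104)),.111,M)[:2]; r=at("wrist",S((269,104)),.111,M)[:2]
t=np.array([.5869,.1603])
print("wall end in tray",Ri@(w-t),"comb far corners",Ri@(L-t),Ri@(r-t))
E
```

```text
wall end in tray [-0.07979056  0.05470075] comb far corners [-0.0463007   0.05925022] [-0.03362715  0.05924329]
```

The comb is at tray x = -40.0 mm and +1 mm along y, so I lower it.

>>> {"fn": "apply_moves", "kwargs": {
  "motion": [
    [0,0,0.5,0,0,0],
    [0,0,1,0,0,0],
    [0,0,1.5,0,0,0],
    [0,0,1.8,0,0,0],
    [0,0,2.1,0,0,0],
    [0,0,2.4,0,0,0],
    [0,0,2.7,0,0,0],
    [0,0,2.9,0,0,0],
    [0,0,3.1,0,0,0],
    [0,0,3.25,0,0,0],
    [0,0,3.35,0,0,0],
    [0,0,3.35,0,0,0],
    [0,0,3.35,0,0,0]
  ]
}}

```text
clock: 18.45
tcp_pos: [0.5468, 0.159, 0.0729]
ee_rot: [180.0, -0.0, 94.3]
ft_force: [0.4, 0.9, -0.7]
width: 0.0133
```

>>> {"fn": "apply_moves", "kwargs": {
  "motion": [
    [0,0,0.05,0,0,0],
    [0,0,0.1,0,0,0],
    [0,0,0.15,0,0,0],
    [0,0,0.2,0,0,0],
    [0,0,0.2,0,0,0],
    [0,0,0.2,0,0,0]
  ]
}}

```text
clock: 19.05
tcp_pos: [0.5468, 0.159, 0.0708]
ee_rot: [180.0, -0.0, 94.3]
ft_force: [0.4, 0.9, -0.4]
width: 0.0132
```

>>> {"fn": "apply_moves", "kwargs": {
  "motion": [
    [0,0,0.03,0,0,0],
    [0,0,0.06,0,0,0],
    [0,0,0.09,0,0,0],
    [0,0,0.09,0,0,0]
  ]
}}

```text
clock: 19.45
tcp_pos: [0.5471, 0.159, 0.0701]
ee_rot: [180.0, -0.0, 94.3]
ft_force: [1.3, -0.3, 3.4]
width: 0.0133
```

Contact shows 3.4 N of seating force. I'll open the jaws a little and back off upward.

>>> {"fn": "apply_moves", "kwargs": {
  "motion": [
    [0,0,0.05,0,0,0],
    [0,0,0.05,0,0,0],
    [0,0,0.05,0,0,0],
    [0,0,0.05,0,0,0],
    [0,0,0.05,0,0,0],
    [0,0,0.05,0,0,0]
  ],
  "hand": 0.4,
  "force": 20
}}

```text
clock: 20.05
tcp_pos: [0.5467, 0.159, 0.0693]
ee_rot: [-180.0, 0.0, 94.3]
ft_force: [0.7, 0.2, -0.9]
width: 0.0257
```

>>> {"fn": "apply_moves", "kwargs": {
  "motion": [
    [0,0,-0.5,0,0,0],
    [0,0,-1.5,0,0,0],
    [0,0,-3,0,0,0],
    [0,0,-5,0,0,0],
    [0,0,-8,0,0,0],
    [0,0,-11,0,0,0],
    [0,0,-14,0,0,0],
    [0,0,-14,0,0,0],
    [0,0,-14,0,0,0]
  ]
}}

```text
clock: 20.95
tcp_pos: [0.547, 0.1591, 0.2107]
ee_rot: [179.9, -0.0, 94.3]
ft_force: [-0.8, -0.4, -0.1]
width: 0.0257
```

```bash
python3 - <<'E'
from h import *
import pickle
o=ctrl.observe(); print(o["clock"],o["tcp_pos"],o["ee_rot"],o["ft_force"],o["width"])
M=cam("wrist");w=ctrl.camera("wrist");s=ctrl.camera("side");c=ctrl.camera("scene")
pickle.dump(M,open("w8.pkl","wb"))
a=cv2.resize(w[100:270,220:400],(360,340),interpolation=cv2.INTER_CUBIC); b=cv2.resize(s[150:320,240:500],(440,288),interpolation=cv2.INTER_CUBIC)
d=cv2.resize(c[170:330,180:460],(440,251),interpolation=cv2.INTER_CUBIC)
e=np.zeros((539,800,3),np.uint8); e[:340,:360]=a; e[:288,360:]=b; e[288:,360:]=d; cv2.imwrite("pics/m8.png",e)
t=np.array([.5869,.1603]);an=np.radians(4.32);Q=np.array([[np.cos(an),-np.sin(an)],[np.sin(an),np.cos(an)]])
P=[[*(t+Q@np.array([x,y])),.0745] for x,y in [(-.047,.058),(-.033,.058),(-.047,-.058),(-.033,-.058)]]
print(np.round((proj("wrist",P,M)-[220,100])*2,1))
E
```

```text
20.95 [0.54698806 0.15908777 0.21067183] [ 1.79881199e+02 -4.22591111e-02  9.43012505e+01] [-0.8397067  -0.38287184 -0.14118623] 0.025702563900995217
[[178.4  60.8]
 [212.4  60.8]
 [180.2 318.5]
 [210.6 318.4]]
```

View pics/m8.png

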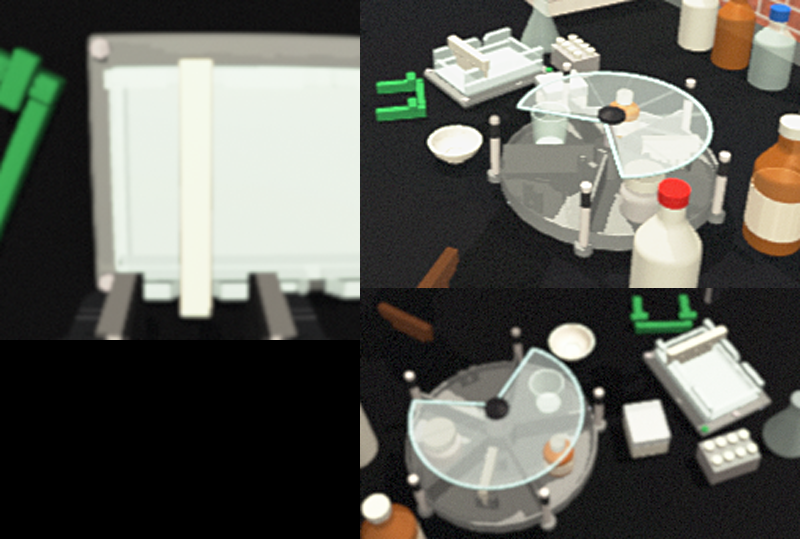

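The comb's corners at about (179,59), (213,59), (180,317) and (211,317) match the predicted home position to within 2 px. The rack contents and bystanders are upright, and the gripper is clear. Handing in.

```bash
python3 -c "
from cell import ctrl
print(ctrl.hand_in())"
```

```text
the job is handed in; nothing more can be done
None
```

The long comb is in the tray's end notches and the job is handed in at about 21 s of the 72 s allowed; no verdict is reported.

- **Turning the rack:** I moved one rim post with the jaws loosely around it, about 134° counter-clockwise at about 0.5 rad/s. The long comb stopped within about 1° of the gap's middle.
- **Moving the comb:** I lifted it straight out through the gap, carried it over and lowered it until it touched at about 3.4 N. I released it there and raised the gripper clear.
- **Last checks:** The wrist picture has the comb's corners within 2 px (about 1–2 mm) of the predicted home position. The side and scene views show the short comb, dye bottle, jar and beaker in place and upright. The bystanders in those views look undisturbed; I did not measure them against their starting positions.
- **Disagreement:** The scene and side cameras placed the spindle about 5 mm apart. I averaged the two, and the wrist view of the comb then agreed to 2–3 px. No check failed.

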